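Charge the ball feeder and hold its stop rod open

ROBOT

A 6-joint arm with a two-finger parallel gripper is mounted at the origin on the work surface. World frame = base frame: x ahead of the robot, y to its left, z up, the work surface at z = 0. Lengths are in m, angles in rad, forces in N, time in s.
With the tool pointing down it reaches from about 0.375 to 0.75 m from the base axis. Payload 9 kg.
Tool frame: the origin (TCP) lies midway between the tips of the shut fingers; the grasp point (between the pads) lies 19 mm behind it; z points along the fingers, y is the line along which they close (so a half turn about z gives the same grasp; the last joint's range is limited). The gripper opens to 85 mm and grips with 20 to 120 N. Pads are 22 mm wide; open, the fingers measure 114 mm over their backs; the gripper's body (76 mm by 85 mm) begins 54 mm behind the grasp point. The pads swing forward as they close: fully open they stand 13 mm farther back than shut.
Start: joints at [-0.218, 0.104, 0.097, 1.564, 0, 1.353], TCP at [0.6, 0, 0.231] pointing down, gripper open.
Joint ranges: [-2.99, 2.99], [-0.84, 1.86], [-1.1, 1.16], [-1.84, 2.11], [-1.51, 1.56], [-3.14, 3.14]. Speed limits (rad/s): [2.22, 2.22, 2.57, 3.14, 3.14, 3.14].

INTERFACE

Orientations are given as [roll, pitch, yaw] about the fixed x, y, z axes, in that order (R = Rz(yaw) Ry(pitch) Rx(roll)).
In Python, from plant import r, cams, ticket gives the robot as it stands. The module is installed in compiled form; this text tells all that it offers.
- The arm moves only by the shell command python3 -m inch 'ROWS' [FORCE]. ROWS is JSON, a list of rows, each a list of 7 numbers: the turn, a rotation vector about the world's x, y, z in units of 10 degrees (1.0 is 10 degrees), then the shift along the world's x, y, z in units of 60 mm (1.0 is 60 mm), then the opening, from 0 (shut) to 1 (fully open). In form: [[rx, ry, rz, x, y, z, claw], ...]. A call has 1 to 8 rows; each row shifts and turns the commanded pose from where the row before left it; what a row does not reach is not made up. A row lasts 1/8 s, in which the tool goes at most 62.5 mm and 10.7 degrees, less where a joint would pass 70% of its speed; a pose out of reach is approached as far as the arm can. A call is refused whole if a number of a shift passes 1 or a number of a turn 1, either way. A call with a gripper value outside its range is refused whole. The fingers move at their own pace and stop on an object; FORCE is the grip in N (left out, the last holds). Time passes only in rows, so rows that do not move let the fingers close. It gives the time, the measured TCP pose, the force, the opening and the grip force at its end, in the units of the state.
- r.observe(): the state, without advancing time (a new reading comes with each control period).
- cams.camera(name): name is "scene" or "side" or "wrist"; returns a dict with "img" (480x640x3 uint8, blue, green, red), "K" (3x3 intrinsics, pixels), "k1" (the pictures are not rectified: a ray, as slopes to the right and down, at radius r is drawn at 1 + k1 r^2 times it, then the intrinsics apply), "origin" and "orientation" of the camera in the world. Camera axes: x right, y down, z forward; pixel columns grow to the right and rows downward; lengths in m; the calibration is good to about 2 mm. A picture is of the moment at which its call begins. There is no depth.
- ticket.sign_off(): hands the job in; it is judged then, once.
Trained networks look in a picture, given as the dict that the camera call returned (one of the last four; its "shot" number tells which), for a name from the list of things; names that differ only in an ending like _2 or _b are one class to them, and where a whole thing is asked for, a point or a joint stands for the part that bears it (a point fixed in the world has none). Each returns a list of dicts, best first, with "score" (0 to 1); they miss things now and then, are a little off and sometimes report something else, mostly with a low value. They report only what shows in the picture. A call takes as long as a camera call.
- cams.look_for(picture, target): "at" ([column, row] in pixels, amid what is visible of it).
- cams.pinpoint(picture, target): "at" ([column, row] in pixels: a listed point, or the origin of a listed thing).
The state is a dict: "time_s": time; "joint_pos": joint angles; "dq": joint speeds; "joint_efforts": joint torques, N m; "ee_pos": TCP position; "tool_rot": TCP orientation; "ft_force": force on the tool from outside, world axes, zero at the start; "ft_torque": the same for the moment, N m; "finger_gap": finger opening in m; "gripper_force": force on a finger pad.
Only numpy, scipy, OpenCV 4.12 (cv2) and the standard library are available. Lean on these libraries where they do the work, as an engineer would, in place of code of your own. Each camera call takes 0.05 s, during which the arm holds its last target. There are 200 camera calls.

TASK

Tip all five bearing balls from the tote into the feeder's hopper while the stop rod is still down, and set the empty tote back upright on the bench. Then draw the stop rod straight up out of its bore by about 40 mm, still in its guide, so that the balls run down the chute into the bin, and finish while holding the rod still at that height. Leave the other parts on the bench alone.

Things in the scene. Friction and masses are not known exactly. Their poses are not given: they have to be found in the camera images.
- feeder: Fixed grey sheet-metal gravity feeder. Origin on the bench under the bore; x across the chute, y uphill to the hopper, z up. Chute 64 mm wide inside, sloping down 12 degrees to -y, floor 95 mm above the bench at the origin. A dark steel guide block, 88 (x) x 46 (y) x 32 mm thick, bridges it 40 mm above the chute floor, so balls can roll under it and out of the lower end into the bin.
- hopper (a point): Middle of the mouth of the feeder's open hopper, level with its rim. The hopper is the uphill end of the chute with sides flared out: at the rim 185 mm wide across the feeder's x and 155 mm long along its y; rim 163 mm (end near the bore) to 200 mm (uphill end) above the bench.
- bore (a point): Centre of the upper mouth of the bore through the guide block, on the block's top face, 72 mm from the chute floor. z is the bore axis, square to the chute floor: it leans 12 degrees from vertical towards the feeder's -y (downhill). x is the feeder's x. The bore is 21 mm in diameter and 32 mm long.
- rod: Loose steel stop rod, 0.36 kg: shank 20 mm diameter, 69 mm long; above it a round head, 28 mm diameter, 44 mm tall, to grip. Origin at the shoulder between them, z along the rod to the head. At the start the shoulder rests on the guide block (origin at point bore), and the shank bars the chute. Lifted 30 mm or more it lets balls pass; at 69 mm it leaves the bore; let go, it drops back.
- bin: Open blue plastic bin, 120 x 120 mm, 60 mm high, walls 4 mm, fixed on the bench under the lower end of the chute. Origin at the centre of its underside.
- tote: Open aluminium tote, 132 (x) x 104 mm (y), 0.25 kg, holding the balls. Origin under its centre, z up. Floor flat for 64 mm, 4 mm thick, then sloping up 20 degrees at both x ends to open lips, 66 mm out, 17 mm above the underside: tipped well past 20 degrees, the balls roll out over the lower end. Walls on the y sides are 34 mm high.
- tote_bar (a point): Centre of the tote's handle, a flat-sided bar over its middle that joins the side walls: 14 mm thick along the tote's x, 104 mm long along its y, 22 mm high, from 60 to 82 mm above the tote's underside.
- ball1_center (a point): Centre of bearing ball 1 of 5, smooth oiled steel, 28 mm diameter, 85 g; all five lie in the tote at the start.
- ball2_center (a point): Centre of bearing ball 2 of 5, smooth oiled steel, 28 mm diameter, 85 g; all five lie in the tote at the start.
- ball3_center (a point): Centre of bearing ball 3 of 5, smooth oiled steel, 28 mm diameter, 85 g; all five lie in the tote at the start.
- ball4_center (a point): Centre of bearing ball 4 of 5, smooth oiled steel, 28 mm diameter, 85 g; all five lie in the tote at the start.
- ball5_center (a point): Centre of bearing ball 5 of 5, smooth oiled steel, 28 mm diameter, 85 g; all five lie in the tote at the start.
- die_plate: Bystander: steel plate with two holes, 70 x 40 x 22 mm, lying on the bench. Origin under its centre.
- l_block: Bystander: L-shaped steel block, 60 x 75 mm, 40 mm high, standing on the bench. Origin under its longer bar's middle.
- wrench: Bystander: wrench lying on the bench.

How it is judged:
By the outcome, as a careful person would: the job done as asked, in the order asked, and still so for the second after the job is handed in, while the arm keeps its last pose, push and grip.
It also fails if it takes over 67 s, if anything falls off the work surface, if the arm or the gripper's body presses on something with over 40 N, if the wrist force passes 120 N, or if a joint passes its speed limit or range.

## Working session

There is one attempt and no reset: what is moved stays moved. The work goes in short steps, Python scripts to look and compute and a shell command to move; the robot and the scene stay as the last step left them, time stands still between calls to the robot, and variables do not carry over. Pictures are saved under pics/ and viewed, at most 10 in all, crops included, and the job is handed in when it is done.

```bash
mkdir -p pics; cat > h.py <<'E'
import numpy as np, cv2
from scipy.spatial.transform import Rotation as R
from scipy.optimize import least_squares
from plant import r, cams, ticket
def rot(o):
    o=np.array(o,float)
    if o.shape==(3,3): return o
    if o.size==4: return R.from_quat(o).as_matrix()
    return R.from_euler('xyz',o).as_matrix()
def ray(c,uv):
    K=np.array(c['K']); k1=c['k1']
    d=np.array([(uv[0]-K[0,2])/K[0,0],(uv[1]-K[1,2])/K[1,1]])
    s=d.copy()
    for _ in range(20): s=d/(1+k1*(s@s))
    v=rot(c['orientation'])@np.array([s[0],s[1],1]); return np.array(c['origin'],float),v/np.linalg.norm(v)
def proj(c,p):
    q=rot(c['orientation']).T@(np.array(p)-np.array(c['origin'])); s=q[:2]/q[2]; s=s*(1+c['k1']*(s@s))
    K=np.array(c['K']); return np.array([K[0,0]*s[0]+K[0,2],K[1,1]*s[1]+K[1,2]])
def tri(obs):
    A=np.zeros((3,3));b=np.zeros(3)
    for c,uv in obs:
        o,v=ray(c,uv);M=np.eye(3)-np.outer(v,v);A+=M;b+=M@o
    p=np.linalg.solve(A,b); e=[np.linalg.norm(proj(c,p)-uv) for c,uv in obs]; return p,e
def onz(c,uv,z):
    o,v=ray(c,uv); return o+v*(z-o[2])/v[2]
E
python3 - <<'E'
from h import *
C={n:cams.camera(n) for n in('scene','side','wrist')}
for n,c in C.items():
    cv2.imwrite(f'pics/{n}0.png',c['img']); print(n,c['origin'],c['orientation'],c['K'][0],c['k1'])
np.set_printoptions(precision=3,suppress=True)
for t in ['feeder','hopper','bore','rod','bin','tote','tote_bar','ball1_center']:
    P={}
    for n,c in C.items():
        q=cams.pinpoint(c,t); print(t,n,[(np.round(x['at']).tolist(),round(x['score'],2)) for x in q[:5]])
        if q: P[n]=(c,np.array(q[0]['at']))
    if len(P)>1: print('   ',*tri(list(P.values())))
print(r.observe()['tool_rot'])
E
```

```text
scene [ 1.29873333 -0.11613597  0.86842978] [-2.35942044  0.01888853  1.3783058 ] [439.63972538   0.         313.28702738] -0.07461110344626194
side [0.21712414 0.9194427  0.75796414] [-2.14468879  0.02052612 -2.76889856] [579.97610761   0.         325.01432551] -0.1478099427063485
wrist [0.59905227 0.08243954 0.37332915] [ 2.82017933e+00  1.34616878e-03 -6.49468020e-04] [401.3628022    0.         322.75132399] -0.0455443537265133
feeder scene [([278.0, 265.0], 0.67)]
feeder side [([364.0, 272.0], 0.86), ([313.0, 416.0], 0.56), ([329.0, 447.0], 0.25), ([349.0, 197.0], 0.18)]
feeder wrist [([256.0, 275.0], 0.67)]
    [ 0.532 -0.078  0.003] [np.float64(0.4767649821876605), np.float64(0.5336331662731592), np.float64(0.12315899673234969)]
hopper scene [([430.0, 222.0], 0.64), ([314.0, 210.0], 0.6)]
hopper side [([346.0, 220.0], 0.61)]
hopper wrist [([211.0, 240.0], 0.57)]
    [0.585 0.137 0.252] [np.float64(67.44925781189836), np.float64(48.16190169508675), np.float64(358.04345169492075)]
bore scene [([442.0, 217.0], 0.72), ([266.0, 219.0], 0.6), ([434.0, 203.0], 0.41)]
bore side [([370.
[... 611 characters left out ...]
.float64(1.11544384592939)]
tote scene [([429.0, 221.0], 0.67)]
tote side [([319.0, 436.0], 0.59)]
tote wrist []
    [0.458 0.37  0.001] [np.float64(0.44891432373535395), np.float64(0.7985947373817052)]
tote_bar scene [([437.0, 207.0], 0.73), ([424.0, 224.0], 0.3)]
tote_bar side [([321.0, 406.0], 0.59)]
tote_bar wrist []
    [0.462 0.373 0.066] [np.float64(3.4112345851649475), np.float64(6.103464069425445)]
ball1_center scene [([417.0, 215.0], 0.48)]
ball1_center side [([347.0, 198.0], 0.7), ([334.0, 416.0], 0.68)]
ball1_center wrist [([256.0, 273.0], 0.68)]
    [0.589 0.12  0.276] [np.float64(61.093010646186634), np.float64(48.50165886941519), np.float64(351.2438340936)]
[3.142 0.    1.571]
```

View pics/scene0.png

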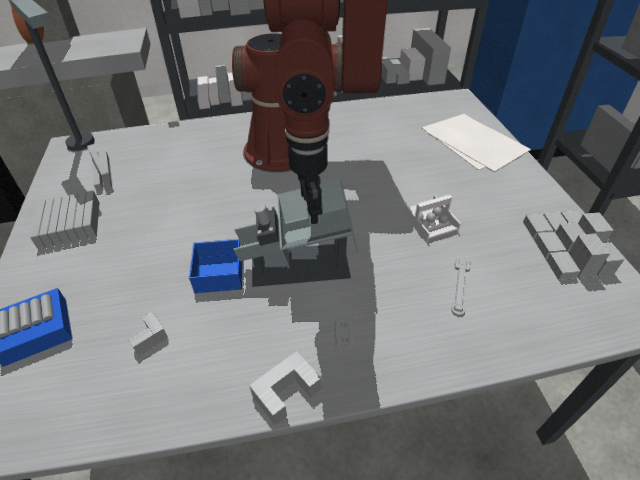

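View pics/side0.png

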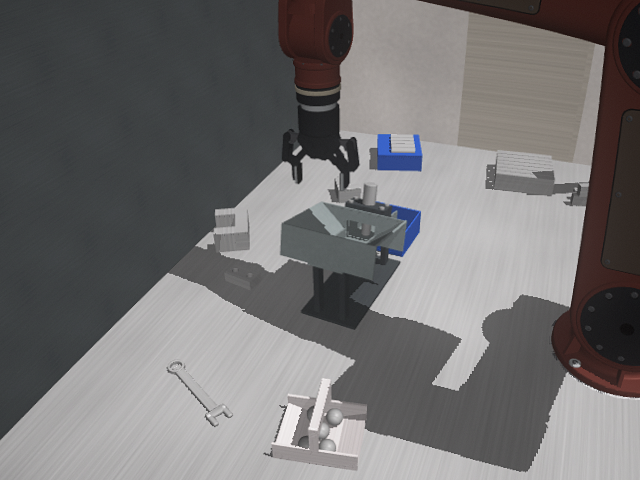

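Scene view: the tote is at (436,218) with its bar near (435,205), the rod head is at (266,215) and the hopper mouth is around (314,215). Side view: the tote bar runs from about (325,380) to (315,455), and its open lips face left and right. I'll move the wrist camera over the tote.

```bash
python3 -m inch '[[0,0,0,0,0.1,0.6,1],[0,0,0,-0.4,0.85,0,1],[0,0,0,-0.4,0.85,0,1],[0,0,0,-0.4,0.85,0,1],[0,0,0,-0.4,0.85,0,1],[0,0,0,-0.4,0.8,0,1],[0,0,0,-0.3,0.4,0,1],[0,0,0,0,0,0,1]]'
python3 - <<'E'
from h import *
np.set_printoptions(precision=3,suppress=True)
C={n:cams.camera(n) for n in('scene','side','wrist')}
cv2.imwrite('pics/wrist1.png',C['wrist']['img'])
for t in ['tote','tote_bar','hopper','bore','rod','feeder','ball1_center']:
    P={}
    for n,c in C.items():
        q=cams.pinpoint(c,t); print(t,n,[(np.round(x['at']).tolist(),round(x['score'],2)) for x in q[:6]])
        if q: P[n]=(c,np.array(q[0]['at']))
    if len(P)>1: print('   ',*tri(list(P.values())))
E
```

```text
time_s: 2.35
ee_pos: [0.4609, 0.2836, 0.2676]
tool_rot: [3.141, -0.0, 1.574]
ft_force: [0.3, -0.4, 1.1]
finger_gap: 0.0853
gripper_force: 0.0
tote scene [([430.0, 222.0], 0.57)]
tote side [([318.0, 436.0], 0.63)]
tote wrist [([317.0, 98.0], 0.96), ([571.0, 385.0], 0.74)]
    [0.458 0.373 0.001] [np.float64(0.37411749922806903), np.float64(1.2741092901552404), np.float64(2.7877138126606265)]
tote_bar scene [([436.0, 205.0], 0.66), ([460.0, 286.0], 0.39)]
tote_bar side [([320.0, 404.0], 0.83)]
tote_bar wrist [([313.0, 95.0], 0.72)]
    [0.458 0.373 0.071] [np.float64(3.2569206826088375), np.float64(4.534444321594905), np.float64(5.9140755932177305)]
hopper scene [([310.0, 208.0], 0.78), ([430.0, 218.0], 0.49), ([439.0, 218.0], 0.2)]
hopper side [([344.0, 222.0], 0.76), ([328.0, 447.0], 0.35)]
hopper wrist []
    [0.541 0.014 0.185] [np.float64(1.819154152383671), np.float64(2.2032306350271798)]
bore scene [([267.0, 219.0], 0.88), ([419.0, 213.0], 0.55)]
bore side [([386.0, 239.0], 0.67), ([369.0, 202.0], 0.64)]
bore wrist []
    [ 0.477 -0.085  0.105] [np.float64(3.9944694863319468), np.float64(4.809643691581184)]
rod scene [([266.0, 219.0], 0.56)]
rod side [([370.0, 203.0], 0.52), ([323.0, 407.0], 0.48)]
rod wrist []
    [ 0.528 -0.094  0.166] [np.float64(1.081668407152704), np.float64(1.2216374999719086)]
feeder scene [([276.0, 267.0], 0.64)]
feeder side [([360.0, 271.0], 0.97), ([369.0, 204.0], 0.4)]
feeder wrist [([327.0, 59.0], 0.69)]
    [0.505 0.137 0.101] [np.float64(93.88065998059433), np.float64(31.049190685391718), np.float64(313.5960010838135)]
ball1_center scene [([417.0, 216.0], 0.55)]
ball1_center side [([333.0, 413.0], 0.71)]
ball1_center wrist [([304.0, 133.0], 0.72)]
    [0.446 0.338 0.021] [np.float64(0.8666934193688004), np.float64(1.5434631971956534), np.float64(4.080548735972045)]
```

View pics/wrist1.png

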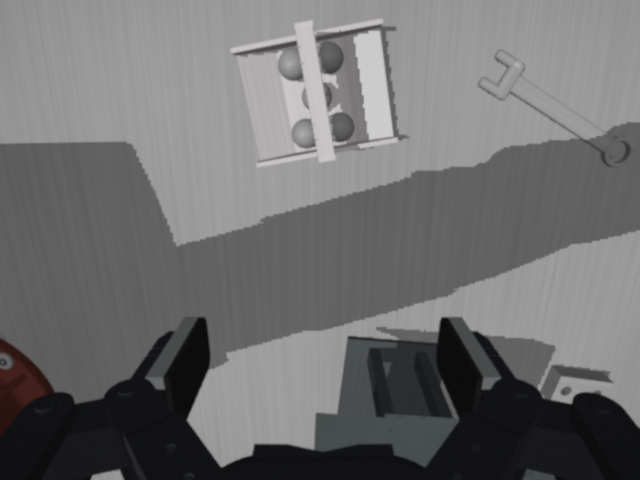

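Wrist view: image up is +y and right is +x. The bar top runs from (304,22) to (326,160), with two balls on each side and one beneath it, and the lips face left and right. The hopper's uphill edge starts at (348,338).

```bash
python3 - <<'E'
from h import *
np.set_printoptions(precision=4,suppress=True)
c=cams.camera('wrist')
a=onz(c,(304,22),.082); b=onz(c,(326,160),.082); print(a,b,np.linalg.norm(a-b),(a+b)/2,'angle of bar from +y',np.degrees(np.arctan2(-(a-b)[0],(a-b)[1])))
# wall top edges z=.034
for p in [(232,50),(383,21),(259,163),(397,138)]: print(onz(c,p,.034))
p=onz(c,(348,338),.2);q=onz(c,(553,345),.2);print('hopper',p,q)
E
```

```text
[0.4474 0.4251 0.082 ] [0.4638 0.3238 0.082 ] 0.10263394703524964 [0.4556 0.3745 0.082 ] angle of bar from +y 9.196244847440166
[0.3829 0.4124 0.034 ]
[0.5122 0.4349 0.034 ]
[0.4018 0.3152 0.034 ]
[0.529  0.3379 0.034 ]
hopper [0.4763 0.2326 0.2   ] [0.6031 0.2265 0.2   ]
```

```bash
python3 -m inch '[[0,0,0.93,-0.02,0.5,-0.6,1],[0,0,0,-0.02,0.5,-0.6,1],[0,0,0,-0.02,0.5,-0.6,1],[0,0,0,0,0,-0.7,1],[0,0,0,0,0,-0.6,1],[0,0,0,0,0,-0.4,1],[0,0,0,0,0,-0.1,1],[0,0,0,0,0,0,0.7]]' 40
python3 - <<'E'
from h import *
c=cams.camera('wrist');s=cams.camera('side')['img']
cv2.imwrite('pics/g1.png',np.hstack([cv2.resize(c['img'],(400,300)),cv2.resize(s[300:480,180:420],(400,300))]))
E
```

```text
time_s: 4.6
ee_pos: [0.4586, 0.3721, 0.0518]
tool_rot: [3.141, -0.0, 1.733]
ft_force: [0.2, -0.5, -0.3]
finger_gap: 0.0701
gripper_force: 0.0
```

View pics/g1.png

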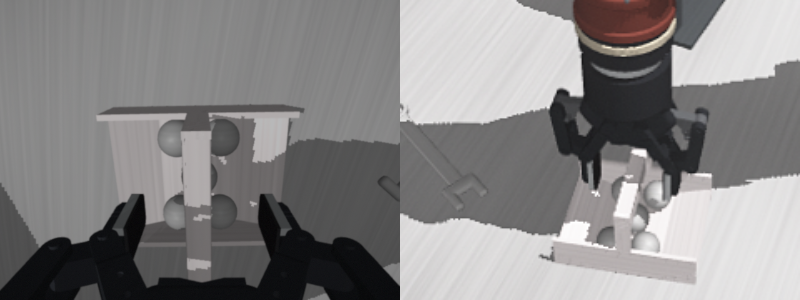

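Picture: the bar lies between the open pads, roughly centred, and the balls are clear of the fingers. Close on it.

```bash
python3 -m inch '[[0,0,0,0,0,0,0.3],[0,0,0,0,0,0,0.15],[0,0,0,0,0,0,0.05],[0,0,0,0,0,0,0],[0,0,0,0,0,0,0],[0,0,0,0,0,0,0],[0,0,0,0,0,0,0]]' 60
python3 -m inch '[[0,0,0,0,0,0.05,0],[0,0,0,0,0,0.15,0],[0,0,0,0,0,0.25,0],[0,0,0,0,0,0.3,0],[0,0,0,0,0,0.3,0],[0,0,0,0,0,0.3,0],[0,0,0,0,0,0.2,0],[0,0,0,0,0,0.1,0]]' 80
python3 - <<'E'
from h import *
np.set_printoptions(precision=3,suppress=True)
o=r.observe();print(o['joint_pos'])
S=cams.camera('side');C=cams.camera('scene')
cv2.imwrite('pics/g2.png',np.hstack([cv2.resize(S['img'][240:480,160:400],(400,400)),cv2.resize(C['img'][120:300,350:530],(400,400))]))
E
```

```text
time_s: 5.58
ee_pos: [0.4584, 0.3722, 0.052]
tool_rot: [3.141, -0.0, 1.733]
ft_force: [-3.1, -0.8, 5.0]
finger_gap: 0.013
gripper_force: 60.5
time_s: 6.58
ee_pos: [0.4587, 0.3722, 0.1513]
tool_rot: [3.141, -0.0, 1.733]
ft_force: [-0.6, -0.2, -7.9]
finger_gap: 0.0129
gripper_force: 78.1
[ 0.46   0.074 -0.079  1.416 -0.     1.869]
```

View pics/g2.png

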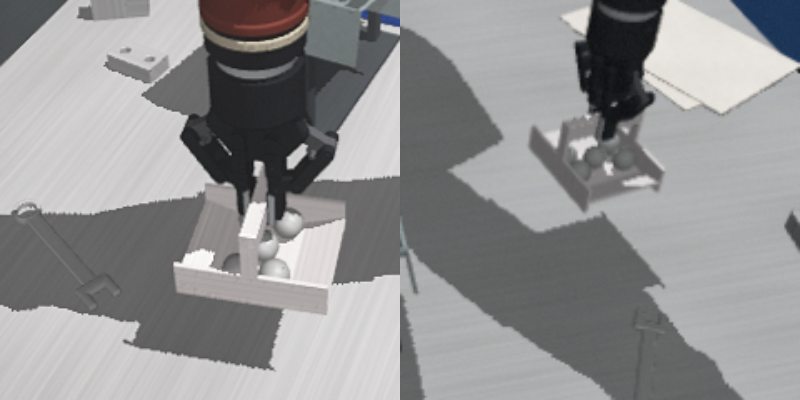

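Picture: the tote hangs level in the gripper with all the balls inside. Carry it slowly to beside the hopper centre and align it with the feeder.

```bash
python3 -m inch '[[0,0,-0.05,0.05,-0.1,0.1,0],[0,0,-0.1,0.1,-0.2,0.2,0],[0,0,-0.1,0.12,-0.3,0.3,0],[0,0,-0.1,0.16,-0.4,0.3,0],[0,0,-0.1,0.18,-0.45,0.3,0],[0,0,-0.1,0.18,-0.45,0.3,0],[0,0,-0.1,0.18,-0.45,0.25,0],[0,0,-0.1,0.18,-0.45,0.2,0]]' 90
python3 -m inch '[[0,0,-0.1,0.18,-0.45,0.15,0],[0,0,-0.1,0.18,-0.45,0.1,0],[0,0,-0.1,0.18,-0.45,0.03,0],[0,0,-0.1,0.16,-0.4,0,0],[0,0,-0.1,0.16,-0.4,0,0],[0,0,-0.05,0.14,-0.35,0,0],[0,0,-0.03,0.1,-0.3,0,0],[0,0,0,0.06,-0.2,0,0]]'
python3 -m inch '[[0,0,0,0.04,-0.1,0,0],[0,0,0,0,-0.07,0,0],[0,0,0,0,0,0,0]]'
python3 - <<'E'
from h import *
np.set_printoptions(precision=3,suppress=True)
S=cams.camera('side');C=cams.camera('scene');W=cams.camera('wrist')
for n,c in(('side',S),('scene',C),('wrist',W)):
    for t in('hopper','bore','rod'): print(n,t,[(np.round(x['at']).tolist(),round(x['score'],2)) for x in cams.pinpoint(c,t)[:3]])
cv2.imwrite('pics/g3.png',np.hstack([cv2.resize(S['img'][80:320,220:460],(400,400)),cv2.resize(C['img'][100:300,180:380],(400,400))]))
E
```

```text
time_s: 7.68
ee_pos: [0.5283, 0.2018, 0.2696]
tool_rot: [3.139, 0.0, 1.6]
ft_force: [0.8, 0.5, -7.8]
finger_gap: 0.0126
gripper_force: 88.1
time_s: 8.68
ee_pos: [0.5973, 0.0228, 0.2843]
tool_rot: [3.142, 0.0, 1.5]
ft_force: [1.1, 0.3, -6.9]
finger_gap: 0.0129
gripper_force: 88.1
time_s: 9.05
ee_pos: [0.5993, 0.014, 0.2842]
tool_rot: [3.142, -0.0, 1.501]
ft_force: [0.3, 0.2, -7.0]
finger_gap: 0.0121
gripper_force: 88.1
side hopper [([345.0, 224.0], 0.83)]
side bore [([371.0, 202.0], 0.69), ([306.0, 191.0], 0.19)]
side rod [([366.0, 200.0], 0.67)]
scene hopper []
scene bore [([268.0, 219.0], 0.78)]
scene rod [([268.0, 218.0], 0.71)]
wrist hopper []
wrist bore []
wrist rod []
```

View pics/g3.png

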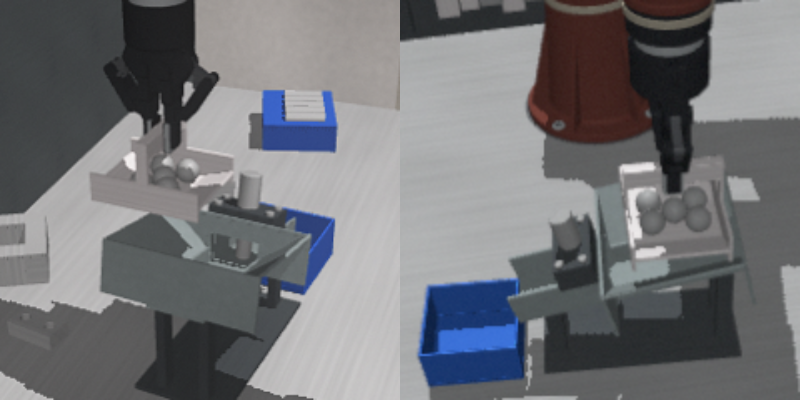

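Picture: the tote is over the hopper's +x half, level, with all five balls in it. Tip it towards -x.

```bash
python3 -m inch '[[-0.03,-0.4,0,0,0,-0.05,0],[-0.05,-0.7,0,0,0,-0.1,0],[-0.04,-0.5,0,0,0,-0.05,0],[-0.04,-0.5,0,0,0,0,0],[-0.03,-0.4,0,0,0,0,0],[-0.03,-0.4,0,0,0,0,0],[-0.03,-0.4,0,0,0,0,0],[-0.04,-0.5,0,0,0,0,0]]' 100
python3 -m inch '[[-0.04,-0.6,0,0,0,0,0],[-0.04,-0.6,0,0,0,0,0],[0,0,0,0,0,0,0],[0,0,0,0,0,0,0],[0,0,0,0,0,0,0],[0,0,0,0,0,0,0],[0,0,0,0,0,0,0],[0,0,0,0,0,0,0]]'
python3 - <<'E'
from h import *
S=cams.camera('side');C=cams.camera('scene')
cv2.imwrite('pics/g4.png',np.hstack([cv2.resize(S['img'][80:320,220:460],(400,400)),cv2.resize(C['img'][100:300,180:380],(400,400))]))
E
```

```text
time_s: 10.65
ee_pos: [0.5995, 0.0138, 0.2733]
tool_rot: [2.473, 0.004, 1.5]
ft_force: [-0.3, 0.8, -2.5]
finger_gap: 0.0124
gripper_force: 98.8
time_s: 11.65
ee_pos: [0.6441, 0.0164, 0.2768]
tool_rot: [2.306, 0.005, 1.497]
ft_force: [-1.0, -0.5, -1.5]
finger_gap: 0.0125
gripper_force: 103.2
```

View pics/g4.png

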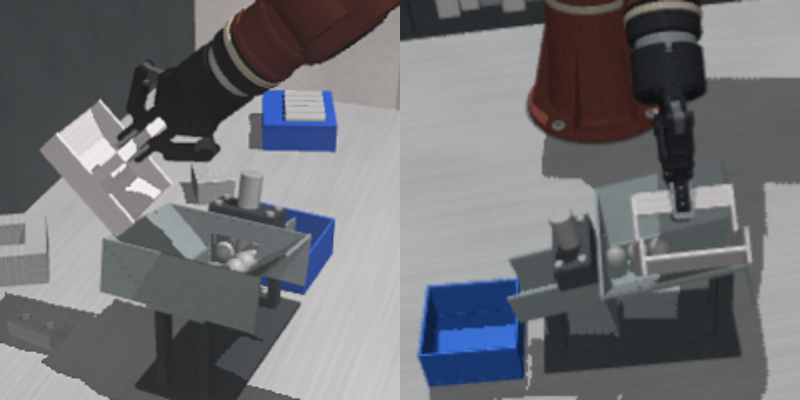

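Picture: the balls are in the hopper trough behind the rod and the tote looks empty. Level it and carry it back.

```bash
python3 -m inch '[[0.03,0.4,0,0,0.1,0.3,0],[0.06,0.8,0,0,0.2,0.3,0],[0.06,0.8,0,0,0.3,0.2,0],[0.06,0.8,0,-0.1,0.4,0,0],[0.06,0.8,0,-0.3,0.5,0,0],[0.06,0.8,0,-0.4,0.6,0,0],[0.03,0.39,0.3,-0.4,0.7,0,0],[0,0,0.5,-0.4,0.7,0,0]]'
python3 -m inch '[[0,0,0.5,-0.4,0.7,-0.2,0],[0,0,0,-0.4,0.6,-0.4,0],[0,0,0,-0.4,0.5,-0.6,0],[0,0,0,-0.2,0.4,-0.6,0],[0,0,0,-0.07,0.2,-0.6,0],[0,0,0,0,0.05,-0.6,0],[0,0,0,0,0,-0.6,0],[0,0,0,0,0,0,0]]'
python3 - <<'E'
from h import *
S=cams.camera('side');C=cams.camera('scene')
cv2.imwrite('pics/g5.png',np.hstack([cv2.resize(S['img'][130:480,200:480],(400,500)),cv2.resize(C['img'][100:350,180:380],(400,500))]))
E
```

```text
time_s: 12.75
ee_pos: [0.5488, 0.2274, 0.3228]
tool_rot: [-3.137, 0.001, 1.641]
ft_force: [-0.6, 0.0, -3.7]
finger_gap: 0.0124
gripper_force: 102.1
time_s: 13.75
ee_pos: [0.4581, 0.3726, 0.1052]
tool_rot: [-3.134, 0.002, 1.727]
ft_force: [-0.1, 0.1, -2.9]
finger_gap: 0.0127
gripper_force: 102.2
```

View pics/g5.png

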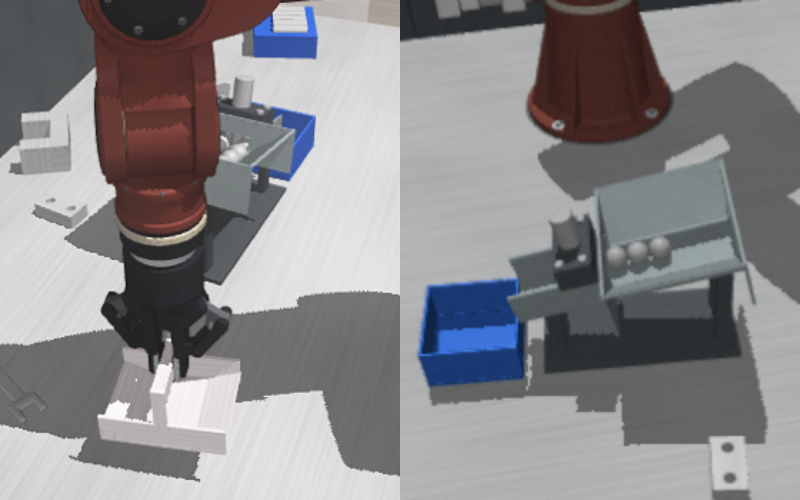

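Picture: the tote is empty. Three balls show in the chute and the other two are probably behind the near wall, to be checked from above. Set the tote down.

```bash
python3 -m inch '[[0,0,0,0,0,-0.4,0],[0,0,0,0,0,-0.3,0],[0,0,0,0,0,-0.13,0],[0,0,0,0,0,-0.05,0],[0,0,0,0,0,0,0],[0,0,0,0,0,0,0.1],[0,0,0,0,0,0,0.3],[0,0,0,0,0,0,0.6]]'
python3 -m inch '[[0,0,0,0,0,0,0.7],[0,0,0,0,0,0.2,0.8],[0,0,0,0,0,0.6,0.8],[0,0,-0.4,0.1,-0.3,0.9,0.8],[0,0,-0.5,0.3,-0.6,0.7,0.8],[0,0,-0.5,0.3,-0.7,0.6,0.8],[0,0,0,0.2,-0.8,0.4,0.8],[0,0,0,0,-0.9,0.2,0.8]]'
python3 -m inch '[[0,0,0,0,-0.9,0,0.8],[0,0,0,0,-0.9,0,0.8],[0,0,0,0,-0.7,0,0.8],[0,0,0,0,-0.5,0,0.8],[0,0,0,0,0,0,0.8],[0,0,0,0,0,0,0.8]]'
python3 - <<'E'
from h import *
np.set_printoptions(precision=3,suppress=True)
C={n:cams.camera(n) for n in('scene','side','wrist')}
W=C['wrist']
for t in('rod','bore','feeder','hopper','tote'):
    P=[]
    for n,c in C.items():
        q=cams.pinpoint(c,t); print(t,n,[(np.round(x['at'],1).tolist(),round(x['score'],2)) for x in q[:3]])
        if q:P.append((c,np.array(q[0]['at'])))
    if len(P)>1: print('  ',*tri(P))
cv2.imwrite('pics/g6.png',np.hstack([cv2.resize(W['img'],(533,400)),cv2.resize(C['side']['img'][320:480,200:420],(267,400))]))
E
```

```text
time_s: 14.85
ee_pos: [0.4603, 0.3735, 0.0562]
tool_rot: [-3.14, 0.001, 1.727]
ft_force: [-0.1, 0.1, -0.8]
finger_gap: 0.043
gripper_force: 0.0
time_s: 15.85
ee_pos: [0.5148, 0.1739, 0.2741]
tool_rot: [3.141, 0.0, 1.483]
ft_force: [1.7, -1.6, -0.1]
finger_gap: 0.0684
gripper_force: 0.0
time_s: 16.6
ee_pos: [0.5139, -0.0043, 0.2722]
tool_rot: [-3.14, 0.001, 1.482]
ft_force: [-0.6, 1.0, 0.2]
finger_gap: 0.0686
gripper_force: 0.0
rod scene [([269.5, 220.3], 0.54)]
rod side [([369.2, 202.9], 0.83)]
rod wrist []
   [ 0.53  -0.089  0.167] [np.float64(2.4311462408581717), np.float64(2.7516319448147057)]
bore scene [([268.7, 217.6], 0.72), ([299.3, 226.3], 0.18)]
bore side [([370.9, 206.8], 0.86)]
bore wrist [([335.2, 292.6], 0.71), ([362.2, 355.1], 0.55)]
   [ 0.518 -0.071  0.159] [np.float64(6.176485623587306), np.float64(6.129381080779987), np.float64(32.50878525962547)]
feeder scene [([274.3, 266.2], 0.66)]
feeder side [([363.6, 273.1], 0.79)]
feeder wrist [([345.5, 253.7], 0.69)]
   [ 0.532 -0.083 -0.005] [np.float64(1.7730184452925768), np.float64(0.8378120108082829), np.float64(3.8033687927485333)]
hopper scene [([314.9, 209.2], 0.97)]
hopper side [([343.4, 222.5], 0.73)]
hopper wrist [([367.3, 208.9], 0.72)]
   [0.542 0.021 0.185] [np.float64(0.43376321235421156), np.float64(0.7418336532297474), np.float64(3.3872511050332927)]
tote scene [([432.0, 220.2], 0.87)]
tote side [([313.2, 438.2], 0.83)]
tote wrist [([576.2, 125.8], 0.57)]
   [0.575 0.241 0.087] [np.float64(32.14223149132513), np.float64(113.54385690013885), np.float64(334.0662245735366)]
```

View pics/g6.png

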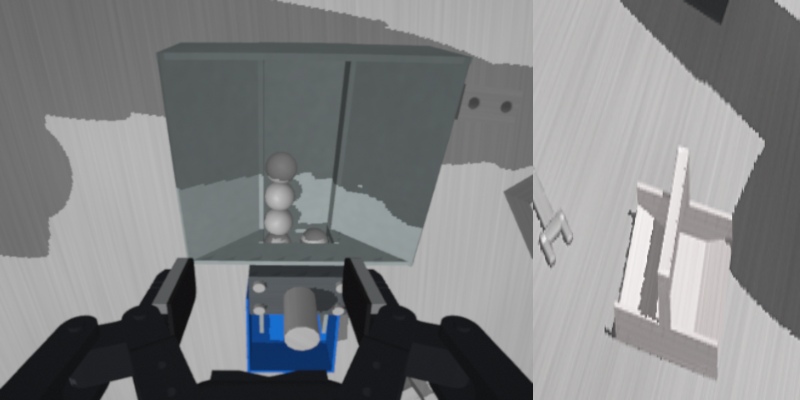

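Picture: all five balls sit in the chute behind the rod, four in the left column and one at right. The empty tote stands upright on the bench. The rod head's top is at about (364,406) in full wrist pixels.

```bash
cat > plan.py <<'E'
from h import *
import sys
np.set_printoptions(precision=3,suppress=True)
yaw=np.radians(-4); Rf=R.from_euler('z',yaw)*R.from_euler('x',12,degrees=True)
ax=Rf.apply([0,0,1]); bore=np.array([.530,-.092,.167])
Rt=np.column_stack([Rf.apply([0,1,0]),Rf.apply([1,0,0]),-ax])
def go(h):
    o=r.observe(); Rc=rot(o['tool_rot']); 
    rv=R.from_matrix(Rt@Rc.T).as_rotvec(degrees=True)
    print('h',h,'turn/10deg',rv/10,'shift/60mm',(bore+h*ax-np.array(o['ee_pos']))/.06)
E
python3 - <<'E'
from plan import *
W=cams.camera('wrist'); print(ax,proj(W,bore+.044*ax),proj(W,bore))
s=1/.833
for z in(.2,.205):
  p=onz(W,(158*s,52*s),z);q=onz(W,(470*s,58*s),z);print(p,q,np.linalg.norm(p-q),np.degrees(np.arctan2(*(q-p)[1::-1])))
p=onz(W,(188*s,262*s),.163);q=onz(W,(413*s,264*s),.163);print(p,q,np.linalg.norm(p-q),np.degrees(np.arctan2(*(q-p)[1::-1])))
go(.07)
E
```

```text
[-0.015 -0.207  0.978] [362.888 405.301] [357.658 353.181]
[0.456 0.105 0.2  ] [0.643 0.086 0.2  ] 0.18759929236665202 -5.823274833005033
[0.458 0.104 0.205] [0.64  0.086 0.205] 0.18321909455221425 -5.823274833005037
[ 0.439 -0.055  0.163] [ 0.63  -0.074  0.163] 0.191729011434571 -5.691785649741269
h 0.07 turn/10deg [ 1.2   -0.109  0.104] shift/60mm [ 0.253 -1.697 -0.6  ]
```

```bash
sed -i 's/radians(-4)/radians(-5.3)/' plan.py; python3 -m inch '[[0.4,-0.04,0,0.05,-0.4,0,0.8],[0.4,-0.04,0,0.1,-0.6,-0.1,0.8],[0.4,-0.03,0,0.1,-0.5,-0.2,0.8],[0,0,0,0,-0.2,-0.2,0.8],[0,0,0,0,0,-0.1,0.8],[0,0,0,0,0,0,0.8]]'
python3 - <<'E'
from plan import *
W=cams.camera('wrist'); print(proj(W,bore+.044*ax))
for h in (.07,.01): go(h)
c=proj(W,bore+.044*ax).astype(int); y,x=c[1],c[0]; im=W['img'].copy(); cv2.circle(im,(x,y),3,(0,0,255),-1)
y0=min(max(y-150,0),180); cv2.imwrite('pics/g7.png',cv2.resize(im[y0:,x-200:x+200],(800,600))); print(y0,x)
E
```

```text
time_s: 18.3
ee_pos: [0.5287, -0.1055, 0.2355]
tool_rot: [-3.14, -0.209, 1.484]
ft_force: [0.0, 0.4, -0.8]
finger_gap: 0.0683
gripper_force: 0.0
[325.225 296.319]
h 0.07 turn/10deg [ 0.002 -0.007 -0.036] shift/60mm [-0.003 -0.018 -0.009]
h 0.01 turn/10deg [ 0.002 -0.007 -0.036] shift/60mm [ 0.016  0.189 -0.987]
146 325
```

View pics/g7.png

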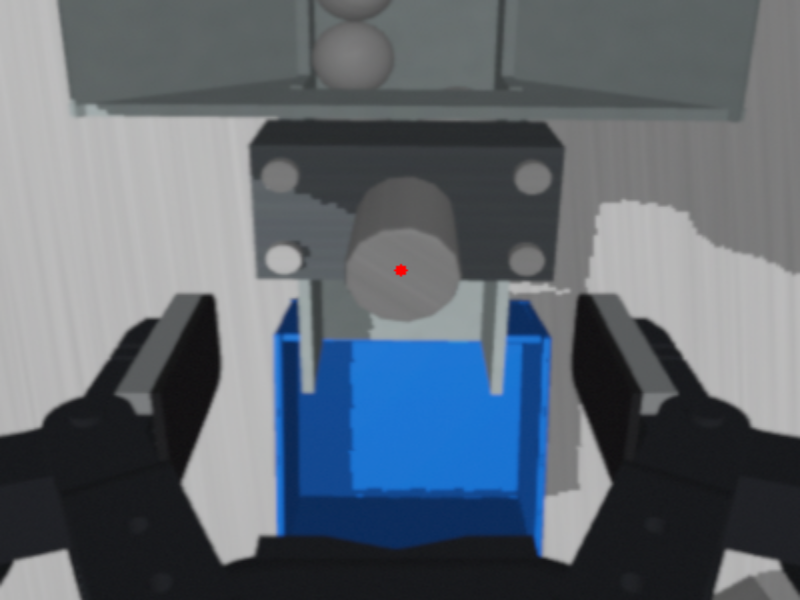

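Picture: the red predicted head-top mark is on the head's centre, and the rod head is midway between the pads. Descend along the rod axis.

```bash
python3 -m inch '[[0,0,-0.03,0,0.06,-0.3,0.8],[0,0,0,0.01,0.07,-0.37,0.8],[0,0,0,0.01,0.05,-0.25,0.8],[0,0,0,0,0.01,-0.07,0.8],[0,0,0,0,0,0,0.7],[0,0,0,0,0,0,0.6],[0,0,0,0,0,0,0.5]]' 30
python3 - <<'E'
from plan import *
go(.01)
E
python3 -m inch '[[0,0,0,0,0,0,0.4],[0,0,0,0,0,0,0.35],[0,0,0,0,0,0,0.3],[0,0,0,0,0,0,0.2],[0,0,0,0,0,0,0.1],[0,0,0,0,0,0,0],[0,0,0,0,0,0,0],[0,0,0,0,0,0,0]]'
```

```text
time_s: 19.23
ee_pos: [0.5303, -0.0955, 0.1767]
tool_rot: [-3.141, -0.209, 1.477]
ft_force: [-0.6, 0.4, -0.6]
finger_gap: 0.0424
gripper_force: 0.0
h 0.01 turn/10deg [ 0.002 -0.005  0.004] shift/60mm [-0.008  0.025  0.001]
time_s: 20.23
ee_pos: [0.531, -0.0956, 0.1767]
tool_rot: [3.141, -0.209, 1.478]
ft_force: [5.4, -0.8, 1.9]
finger_gap: 0.0271
gripper_force: 29.9
```

```bash
python3 -m inch '[[0,0,0,0.012,0,0,0],[0,0,0,0,0,0,0],[0,0,0,0,0,0,0]]' 60
python3 -m inch '[[0,0,0,-0.001,-0.007,0.033,0],[0,0,0,-0.001,-0.01,0.049,0],[0,0,0,-0.001,-0.01,0.049,0],[0,0,0,-0.001,-0.007,0.033,0],[0,0,0,0,0,0,0]]'
python3 - <<'E'
from plan import *
go(.02)
E
```

```text
time_s: 20.6
ee_pos: [0.5312, -0.0956, 0.1767]
tool_rot: [-3.141, -0.209, 1.477]
ft_force: [3.6, -1.8, 5.8]
finger_gap: 0.0269
gripper_force: 59.2
time_s: 21.22
ee_pos: [0.5306, -0.0972, 0.1851]
tool_rot: [-3.14, -0.21, 1.477]
ft_force: [5.9, -1.0, -4.3]
finger_gap: 0.0266
gripper_force: 59.8
h 0.02 turn/10deg [-0.005 -0.011  0.003] shift/60mm [-0.016  0.017  0.024]
```

```bash
python3 -m inch '[[0,0,0,-0.001,-0.011,0.05,0],[0,0,0,-0.002,-0.017,0.08,0],[0,0,0,-0.002,-0.017,0.08,0],[0,0,0,-0.002,-0.017,0.08,0],[0,0,0,-0.002,-0.017,0.08,0],[0,0,0,-0.001,-0.015,0.07,0],[0,0,0,-0.001,-0.01,0.05,0],[0,0,0,0,0,0.005,0]]'
python3 -m inch '[[0,0,0,0,0,0,0],[0,0,0,0,0,0,0],[0,0,0,0,0,0,0],[0,0,0,0,0,0,0],[0,0,0,0,0,0,0],[0,0,0,0,0,0,0],[0,0,0,0,0,0,0],[0,0,0,0,0,0,0]]'
python3 -m inch '[[0,0,0,0,0,0,0],[0,0,0,0,0,0,0],[0,0,0,0,0,0,0],[0,0,0,0,0,0,0],[0,0,0,0,0,0,0],[0,0,0,0,0,0,0],[0,0,0,0,0,0,0],[0,0,0,0,0,0,0]]'
python3 - <<'E'
from plan import *
go(.05)
W=cams.camera('wrist')['img'];S=cams.camera('side')['img'];C=cams.camera('scene')['img']
cv2.imwrite('pics/g8.png',np.hstack([cv2.resize(W,(400,300)),cv2.resize(C[180:330,160:360],(400,300))]))
E
```

```text
time_s: 22.22
ee_pos: [0.5295, -0.1031, 0.2145]
tool_rot: [-3.138, -0.211, 1.477]
ft_force: [5.2, 0.6, -8.0]
finger_gap: 0.0266
gripper_force: 59.5
time_s: 23.22
ee_pos: [0.5297, -0.1035, 0.2157]
tool_rot: [-3.14, -0.209, 1.477]
ft_force: [1.3, 0.9, -5.0]
finger_gap: 0.0267
gripper_force: 59.3
time_s: 24.22
ee_pos: [0.5298, -0.1035, 0.2157]
tool_rot: [-3.14, -0.209, 1.477]
ft_force: [0.4, 1.5, -3.5]
finger_gap: 0.0267
gripper_force: 59.4
h 0.05 turn/10deg [-0.001 -0.009  0.003] shift/60mm [-0.013  0.02   0.004]
```

View pics/g8.png

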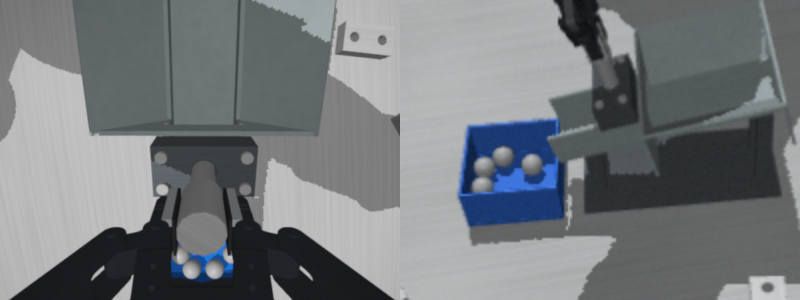

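Picture: the rod is raised and still in the block, the chute looks clear, and four balls show in the bin. I've now viewed 11 pictures, one over the limit of 10, so I'll find the fifth ball numerically.

```bash
python3 -m inch '[[0,0,0,0,0,0,0],[0,0,0,0,0,0,0],[0,0,0,0,0,0,0],[0,0,0,0,0,0,0],[0,0,0,0,0,0,0],[0,0,0,0,0,0,0],[0,0,0,0,0,0,0],[0,0,0,0,0,0,0]]'
python3 - <<'E'
from h import *
np.set_printoptions(precision=3,suppress=True)
for k in range(2):
  for n in('scene','side','wrist'):
    c=cams.camera(n)
    for f in (cams.pinpoint,cams.look_for):
      for q in f(c,'ball1_center')[:8]: print(n,f.__name__,np.round(q['at'],1),round(q['score'],2),'bin-z',onz(c,q['at'],.018)[:2],'chute-z',onz(c,q['at'],.11)[:2])
    if k==0:
      g=cv2.cvtColor(c['img'],cv2.COLOR_BGR2GRAY); hsv=cv2.cvtColor(c['img'],cv2.COLOR_BGR2HSV)
      # bin interior: grey blobs inside the blue bin
      poly=np.array([proj(c,(.524+dx,-.236+dy,z)) for dx in(-.06,.06) for dy in(-.06,.06) for z in(0,.06)],np.float32)
      hull=cv2.convexHull(poly).astype(np.int32); m=np.zeros_like(g); cv2.fillConvexPoly(m,hull,255)
      m[(hsv[...,1]>90)]=0; m=cv2.morphologyEx(m,cv2.MORPH_OPEN,np.ones((3,3)))
      _,_,st,ce=cv2.connectedComponentsWithStats(m); print(n,'grey blobs',[(s[4],np.round(p).tolist(),onz(c,p,.018)[:2].round(3).tolist()) for s,p in zip(st[1:],ce[1:]) if s[4]>15])
E
```

```text
time_s: 25.38
ee_pos: [0.5298, -0.1036, 0.2157]
tool_rot: [-3.14, -0.209, 1.477]
ft_force: [-0.0, 1.9, -3.3]
finger_gap: 0.0269
gripper_force: 59.4
scene call [201.7 263.2] 0.5 bin-z [ 0.5   -0.273] chute-z [ 0.587 -0.256]
scene grey blobs [(np.int32(31), [231.0, 238.0], [0.422, -0.193]), (np.int32(57), [190.0, 250.0], [0.446, -0.303]), (np.int32(27), [236.0, 251.0], [0.475, -0.181]), (np.int32(243), [205.0, 264.0], [0.504, -0.265]), (np.int32(83), [226.0, 262.0], [0.508, -0.211])]
side call [387.8 236.7] 0.63 bin-z [ 0.515 -0.212] chute-z [ 0.478 -0.071]
side call [408.7 222.9] 0.42 bin-z [ 0.484 -0.29 ] chute-z [ 0.451 -0.14 ]
side grey blobs [(np.int32(1996), [380.0, 228.0], [0.545, -0.244])]
wrist call [304.1 426.8] 0.83 bin-z [ 0.495 -0.268] chute-z [ 0.505 -0.212]
wrist call [307.1 428.4] 0.84 bin-z [ 0.498 -0.269] chute-z [ 0.507 -0.213]
wrist call [286.9 409.3] 0.72 bin-z [ 0.481 -0.248] chute-z [ 0.495 -0.198]
wrist grey blobs [(np.int32(20081), [332.0, 399.0], [0.524, -0.242])]
scene call [203.7 263.9] 0.67 bin-z [ 0.504 -0.268] chute-z [ 0.59  -0.251]
scene call [342.7 332.6] 0.37 bin-z [0.778 0.036] chute-z [0.834 0.02 ]
scene call [216.7 267.4] 0.3 bin-z [ 0.523 -0.235] chute-z [ 0.607 -0.222]
wrist call [305.4 426.3] 0.92 bin-z [ 0.497 -0.267] chute-z [ 0.506 -0.211]
```

```bash
python3 - <<'E'
from h import *
W=cams.camera('wrist')
for p in [(.49,-.25),(.504,-.268),(.525,-.272),(.508,-.211),(.56,-.25)]: print(p,proj(W,(*p,.018)).round())
g=cv2.cvtColor(W['img'],cv2.COLOR_BGR2HSV)
for y in range(376,452,4): print(y,''.join('#' if g[y,x,1]>90 else ('.' if g[y,x,2]<70 else ('o' if g[y,x,2]<170 else 'O')) for x in range(264,400,2)))
S=cams.camera('scene'); g=cv2.cvtColor(S['img'],cv2.COLOR_BGR2HSV)
print('scene')
for y in range(238,286,2): print(y,''.join('#' if g[y,x,1]>90 else ('.' if g[y,x,2]<70 else ('o' if g[y,x,2]<170 else 'O')) for x in range(186,250)))
E
```

```text
(0.49, -0.25) [297. 410.]
(0.504, -0.268) [313. 426.]
(0.525, -0.272) [336. 428.]
(0.508, -0.211) [312. 369.]
(0.56, -0.25) [371. 404.]
376 .........ooooooooooooooooooooooooooooooooooooooooo..................
380 ..........oooooooooooooooooooooooooooooooooooooooo..................
384 ..........ooooooooooooooooooooooooooooooooooooooo...................
388 ..........#ooooooooooooooooooooooooooooooooooooo##..................
392 ..........ooooooooooooooooooooooooooooooooooooo###..................
396 ..........ooooooooooooooooooooooooooooooooooo###oo..................
400 ..........ooooooooooooooooooooooooooooooooo####ooo..................
404 ......o..ooOooooooooooooooooooooooooooo########oooo..o..............
408 ......o..oOOOOoooooo###########o###############oOOoooo..............
412 .....oooooOOOOOoooo############################oOOOOOOo.............
416 ....###oooOOOOOoooooooooo############oooooo#####oOOOOOo.............
420 ....#####ooOOoooooooooooooo########ooooooooooo#####OOOo.............
424 ....###########ooooooooooooo#####oooooooooooooo########.............
428 ....#######
[... 1384 characters left out ...]
##ooOOOOOO
266 OOOo########ooooooooo################oooooo#############ooOOOOOO
268 OOOO#########oooooo######################################oOOOOOO
270 OOOO#######ooOOOoooo####################################ooOooooo
272 OOOO######oooooooooo####################################ooOooooo
274 OOO#######oooooooooo####################################oooooooo
276 OOo#####################################################oooooooo
278 OOo#####################################################ooOOoooo
280 OOOo####################################################ooOOoooo
282 OOOOo###################################################ooOOoooo
284 OOOOo###################################################ooOooooo
```

```bash
python3 - <<'E'
from plant import ticket
print(ticket.sign_off())
E
```

```text
the job is handed in; nothing more can be done
None
```

The job is handed in: the tote is back upright and empty, the rod is held about 40 mm up in its guide, and by cross-matching two camera views (no single view shows all five) all five balls are in the bin; I viewed 11 pictures, one over the limit of 10.

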